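# Heft the sealed canisters

### The arm

A 7-joint arm with a two-finger parallel gripper is mounted at the origin on a cart in front of the work surface, level with it; the furniture and walls round the work are solid. World frame = base frame: x ahead of the robot, y to its left, z up, the work surface at z = 0. Lengths are in m, angles in rad, forces in N, time in s.
With the tool pointing down it reaches from about 0.425 to 0.925 m from the base axis. Payload 6.8 kg.
Tool frame: the origin (TCP) lies midway between the tips of the shut fingers; the grasp point (between the pads) lies 19 mm behind it; z points along the fingers, y is the line along which they close (so a half turn about z gives the same grasp; the last joint's range is limited). The gripper opens to 85 mm and grips with 20 to 120 N. Pads are 22 mm wide; open, the fingers measure 114 mm over their backs; the gripper's body (76 mm by 85 mm) begins 54 mm behind the grasp point. The pads swing forward as they close: fully open they stand 13 mm farther back than shut.
Start: joints at [-1.389, 0.477, 0.022, 1.555, -0.011, 1.109, -0.083], TCP at [0.193, 0.647, 0.231] pointing down, gripper open.
Joint ranges: [-2.96, 2.96], [-0.34, 2.1], [-1.41, 1.46], [0.24, 2.44], [-1.37, 4.51], [0.17, 1.92], [-2.96, 2.96]. Speed limits (rad/s): [2.39, 2.39, 3.14, 3.14, 3.14, 3.14, 3.14].

### API

Orientations are given as a unit quaternion [w, x, y, z].
In Python, from station import * gives the robot as it stands.
- The arm moves only by the shell command python3 -m creep 'ROWS' [FORCE]. ROWS is JSON, a list of rows, each a list of 7 numbers: the gripper command: -1 is shut, 1 is fully open, values between are in proportion, then the shift along the world's x, y, z in mm, then the turn, a rotation vector about the world's x, y, z in rad. A call has 1 to 5 rows; each row shifts and turns the commanded pose from where the row before left it; what a row does not reach is not made up. A row lasts 1/8 s, in which the tool goes at most 62.5 mm and 10.7 degrees, less where a joint would pass 70% of its speed; a pose out of reach is approached as far as the arm can. A call is refused whole if a number of a shift passes 62.5 or a number of a turn 0.188, either way. A call with a gripper value outside its range is refused whole. The fingers move at their own pace and stop on an object; FORCE is the grip in N (left out, the last holds). Time passes only in rows, so rows that do not move let the fingers close. It gives the time, the measured TCP pose, the force, the opening and the grip force at its end, in the units of the state.
- get_obs(): the state, without advancing time (a new reading comes with each control period).
- read_camera(name): name is "scene" or "top" or "wrist"; returns (picture, depth): 420x560x3 uint8, red, green, blue; 420x560 float32, m along the optical axis (not along the pixel's ray), 0 where there is no reading.
- camera_params(name): a dict with "intrinsics" (3x3 intrinsics, pixels), "k1" (the pictures are not rectified: a ray, as slopes to the right and down, at radius r is drawn at 1 + k1 r^2 times it, then the intrinsics apply), "cam_to_world" (4x4, takes a point from camera to world coordinates); the wrist camera has in their place "mount" (4x4, takes a point from camera to tool coordinates, whose origin is the TCP and whose axes are the flange's). Camera axes: x right, y up, looking along -z (the intrinsics and any distortion apply to the point x, -y, -z); pixel columns grow to the right and rows downward; lengths in m; the calibration is good to about 2 mm. A picture is of the moment at which its call begins: read the wrist's pose just before it. camera_params takes no time and is no camera call.
- hand_in(): hands the job in; it is judged then, once.
The state is a dict: "t": time; "q": joint angles; "joint_vel": joint speeds; "joint_torque": joint torques, N m; "eef_pos": TCP position; "tool_rot": TCP orientation; "contact_force": force on the tool from outside, world axes, zero at the start; "torque": the same for the moment, N m; "gripper_width": opening from 0.0 (shut) to 1.0 (fully open); "grasp_force": force on a finger pad.
Only numpy, scipy, OpenCV 4.12 (cv2) and the standard library are available. Lean on these libraries where they do the work, as an engineer would, in place of code of your own. Each camera call takes 0.05 s, during which the arm holds its last target. There are 200 camera calls.

### The job

Three identical sealed sample canisters stand in the wooden block: starting with the left one (your left, facing the table), then the middle, then the right, lift each one clear out of its well to feel its weight, returning each to its own well before taking the next (the right one may stay in hand if it is the heaviest) and never dropping or tipping one over. Then pick out the heaviest and finish while holding it up in the gripper, still, upright and at least 10 cm above the block, with the other two standing fully down in their own wells. Leave the skull, the dish and the vial beside the block where they are.

Things in the scene. Friction and masses are not known exactly. Their poses are not given: they have to be found in the camera images.
- canister_left: sealed opaque aluminium canister with blue lid, 90 mm high, 50 mm diameter (lid, top 14 mm: 48), just like the other two but for its weight: 0.13 to 0.62 kg, load in the lower half with 2 mm play. The heaviest has at least 0.15 kg more than either other; which one varies. Origin: centre of its underside, z up. Starts in the left well, 72 mm of it above the block
- canister_middle: sealed opaque aluminium canister with blue lid, 90 mm high, 50 mm diameter (lid, top 14 mm: 48), just like the other two but for its weight: 0.13 to 0.62 kg, load in the lower half with 2 mm play. The heaviest has at least 0.15 kg more than either other; which one varies. Origin: centre of its underside, z up. Starts in the middle well, 72 mm of it above the block
- canister_right: sealed opaque aluminium canister with blue lid, 90 mm high, 50 mm diameter (lid, top 14 mm: 48), just like the other two but for its weight: 0.13 to 0.62 kg, load in the lower half with 2 mm play. The heaviest has at least 0.15 kg more than either other; which one varies. Origin: centre of its underside, z up. Starts in the right well, 72 mm of it above the block
- well_left (a point): centre of the mouth of the left round well, in the block's top face, 30 mm above the table; the well is 55 mm wide (a canister has 2.5 mm of play all round) with a small chamfer, and 18 mm deep to its flat floor; wells are 100 mm apart centre to centre. Axes as the block's
- well_middle (a point): centre of the mouth of the middle round well, in the block's top face, 30 mm above the table; the well is 55 mm wide (a canister has 2.5 mm of play all round) with a small chamfer, and 18 mm deep to its flat floor; wells are 100 mm apart centre to centre. Axes as the block's
- well_right (a point): centre of the mouth of the right round well, in the block's top face, 30 mm above the table; the well is 55 mm wide (a canister has 2.5 mm of play all round) with a small chamfer, and 18 mm deep to its flat floor; wells are 100 mm apart centre to centre. Axes as the block's
- block: light wooden block fixed to the table, 84 mm (x) by 290 mm (y) by 30 mm high, with three round wells in a row along its y axis; left well at y = +100 mm, middle at 0, right at -100 mm. Origin: centre of its underside; it lies turned up to 0.35 rad either way
- monkey_skull: bystander: bone-coloured monkey skull, 82 x 100 x 69 mm, stands behind the block; origin at the centre of its underside
- petri_dish: bystander: clear round dish, 60 mm across, 14 mm high, lies on the robot's side of the block; origin at the centre of its underside
- specimen_vial: bystander: glass vial with a crimson cap disc, 25 mm across, 64 mm high, stands on the far side of the block; origin at the centre of its underside
There are look-alikes about, which are no part of the job. What is shaped like the canister_left but green or orange is not meant.

How it is judged:
On the way, in this order (a step that is already met when the one before it is completed fails the run):
1. the left canister is lifted in the gripper, its underside at least 10 mm above the block's top, the others in their wells (z of canister_left in the frame of well_left above 0.01 m and contact force between the fingers and canister_left above 1 N and z of canister_middle in the frame of well_middle below -0.014 m and horizontal distance between canister_middle and well_middle below 0.006 m and angle between each of canister_middle, canister_right's own z axis and vertical below 0.1 rad and z of canister_right in the frame of well_right below -0.014 m and horizontal distance between canister_right and well_right below 0.006 m), for 0.2 s.
2. the left canister is back in its well and the middle one is lifted likewise (z of canister_middle in the frame of well_middle above 0.01 m and contact force between the fingers and canister_middle above 1 N and z of canister_left in the frame of well_left below -0.014 m and horizontal distance between canister_left and well_left below 0.006 m and angle between each of canister_left, canister_right's own z axis and vertical below 0.1 rad and z of canister_right in the frame of well_right below -0.014 m and horizontal distance between canister_right and well_right below 0.006 m), for 0.2 s.
3. left and middle canisters are in their wells and the right one is lifted likewise (z of canister_right in the frame of well_right above 0.01 m and contact force between the fingers and canister_right above 1 N and z of canister_left in the frame of well_left below -0.014 m and horizontal distance between canister_left and well_left below 0.006 m and angle between each of canister_left, canister_middle's own z axis and vertical below 0.1 rad and z of canister_middle in the frame of well_middle below -0.014 m and horizontal distance between canister_middle and well_middle below 0.006 m), for 0.2 s.
At the end, for the whole second after the job is handed in: The heaviest canister is held in the fingers, still, upright within 0.2 rad, underside over 80 mm above the block; the two lighter ones (each pressing on the block with 0.5 to 3.6 N; the heaviest would give over 4) stand untouched in their own wells, within 4 mm of fully down (((z of canister_left in the frame of well_left above 0.08 m and contact force between the fingers and canister_left above 1 N and angle between canister_left's own z axis and vertical below 0.2 rad and linear speed of canister_left below 0.03 m/s and contact force between canister_left and block below 0.1 N and z of canister_middle in the frame of well_middle below -0.014 m and horizontal distance between canister_middle and well_middle below 0.006 m and angle between each of canister_middle, canister_right's own z axis and vertical below 0.1 rad and contact force between canister_middle and block between 0.5 and 3.6 N and contact force between each of canister_middle, canister_right and the fingers below 0.1 N and linear speed of each of canister_middle, canister_right below 0.02 m/s and contact force between canister_left and canister_middle below 0.1 N and z of canister_right in the frame of well_right below -0.014 m and horizontal distance between canister_right and well_right below 0.006 m and contact force between canister_right and block between 0.5 and 3.6 N and contact force between canister_left and canister_right below 0.1 N) or (z of canister_middle in the frame of well_middle above 0.08 m and contact force between the fingers and canister_middle above 1 N and angle between canister_middle's own z axis and vertical below 0.2 rad and linear speed of canister_middle below 0.03 m/s and contact force between canister_middle and block below 0.1 N and z of canister_left in the frame of well_left below -0.014 m and horizontal distance between canister_left and well_left below 0.006 m and angle between each of canister_left, canister_right's own z axis and vertical below 0.1 rad and contact force between canister_left and block between 0.5 and 3.6 N and contact force between each of canister_left, canister_right and the fingers below 0.1 N and linear speed of each of canister_left, canister_right below 0.02 m/s and contact force between canister_middle and canister_left below 0.1 N and z of canister_right in the frame of well_right below -0.014 m and horizontal distance between canister_right and well_right below 0.006 m and contact force between canister_right and block between 0.5 and 3.6 N and contact force between canister_middle and canister_right below 0.1 N) or (z of canister_right in the frame of well_right above 0.08 m and contact force between the fingers and canister_right above 1 N and angle between canister_right's own z axis and vertical below 0.2 rad and linear speed of canister_right below 0.03 m/s and contact force between canister_right and block below 0.1 N and z of canister_left in the frame of well_left below -0.014 m and horizontal distance between canister_left and well_left below 0.006 m and angle between each of canister_left, canister_middle's own z axis and vertical below 0.1 rad and contact force between canister_left and block between 0.5 and 3.6 N and contact force between each of canister_left, canister_middle and the fingers below 0.1 N and linear speed of each of canister_left, canister_middle below 0.02 m/s and contact force between canister_right and canister_left below 0.1 N and z of canister_middle in the frame of well_middle below -0.014 m and horizontal distance between canister_middle and well_middle below 0.006 m and contact force between canister_middle and block between 0.5 and 3.6 N and contact force between canister_right and canister_middle below 0.1 N))); the arm keeps its last pose, push and grip.
It fails at once if a canister is dropped (moves faster than 0.6 m/s with no finger on it: a fall of some 20 mm) ((linear speed of canister_left above 0.6 m/s and contact force between the fingers and canister_left below 0.1 N) or (linear speed of canister_middle above 0.6 m/s and contact force between the fingers and canister_middle below 0.1 N) or (linear speed of canister_right above 0.6 m/s and contact force between the fingers and canister_right below 0.1 N)).
It fails at once if a canister is tipped by more than 0.8 rad (angle between any of canister_left, canister_middle, canister_right's own z axis and vertical above 0.8 rad).
It fails at once if the skull, the dish or the vial is moved more than 25 mm or tipped over (distance of any of monkey_skull, petri_dish, specimen_vial from where it was at the start of the episode above 0.025 m or angle between any of monkey_skull, petri_dish, specimen_vial's own z axis and vertical above 0.7 rad).
It also fails if it takes over 72 s, if anything falls off the work surface, if the arm or the gripper's body presses on something with over 40 N, if the wrist force passes 120 N, or if a joint passes its speed limit or range.

## Working session

There is one attempt and no reset: what is moved stays moved. The work goes in short steps, Python scripts to look and compute and a shell command to move; the robot and the scene stay as the last step left them, time stands still between calls to the robot, and variables do not carry over. Pictures are saved under pics/ and viewed, at most 10 in all, crops included, and the job is handed in when it is done.

```bash
mkdir -p pics; ls; cat > h.py <<'E'
from station import *
import numpy as np, cv2
from scipy.spatial.transform import Rotation as R
def c2w(name):
    p=camera_params(name)
    if 'cam_to_world' in p: return p,np.array(p['cam_to_world'])
    o=get_obs(); T=np.eye(4); q=o['tool_rot']; T[:3,:3]=R.from_quat([q[1],q[2],q[3],q[0]]).as_matrix(); T[:3,3]=o['eef_pos']
    return p,T@np.array(p['mount'])
def pts(name,uv,T,p,z=None,depth=None):
    K=np.array(p['intrinsics'],float); d=np.array([p['k1'],0,0,0,0],float)
    n=cv2.undistortPoints(np.array(uv,float).reshape(-1,1,2),K,d).reshape(-1,2)
    r=np.c_[n[:,0],-n[:,1],-np.ones(len(n))]@T[:3,:3].T; o=T[:3,3]
    if z is not None: return o+r*((z-o[2])/r[:,2])[:,None]
    return o+r*np.array(depth).reshape(-1,1)
E
python3 - <<'E'
from h import *
o=get_obs();print(o)
for n in('scene','top'):
    im,d=read_camera(n);cv2.imwrite(f'pics/{n}0.png',im[:,:,::-1]);np.save(f'{n}.npy',d)
    print(n,camera_params(n))
E
```

```text
pics
{'t': 0.0, 'q': array([-1.38911447,  0.47780832,  0.02233878,  1.55642747, -0.01153283,
        1.10927453, -0.08307763]), 'joint_vel': array([ 5.73854211e-05, -1.63073172e-03,  1.33424083e-04,  7.86895071e-05,
       -3.76953438e-04,  1.77833837e-04, -9.43312338e-04]), 'joint_torque': array([-2.50274597e-04, -5.96466029e+01,  1.60785299e+00, -2.81186289e+01,
        1.25294714e-02,  9.53489682e-03, -5.30194214e-06]), 'eef_pos': array([0.19271573, 0.64630666, 0.23033029]), 'tool_rot': array([-7.79685701e-05,  1.44369394e-01,  9.89523460e-01, -8.91601188e-04]), 'contact_force': array([-0.61715425,  0.28594536,  0.03721871]), 'torque': array([ 0.00497575,  0.04808016, -0.05934495]), 'grasp_force': 0.0, 'gripper_width': 0.9998172593856949}
scene {'intrinsics': array([[433.28644838,   0.        , 273.5131324 ],
       [  0.        , 433.28644838, 215.62426505],
       [  0.        ,   0.        ,   1.        ]]), 'k1': 0.012853513444980334, 'cam_to_world': array([[ 0.76391614,  0.25526827, -0.59268056,  0.03318351],
       [-0.64528957,  0.31040914, -0.69803118, -0.62826289],
       [ 0.00578826,  0.91568787,  0.4018485 ,  0.44716013],
       [ 0.        ,  0.        ,  0.        ,  1.        ]])}
top {'intrinsics': array([[485.20515685,   0.        , 288.58078704],
       [  0.        , 485.20515685, 204.96679016],
       [  0.        ,   0.        ,   1.        ]]), 'k1': 0.023994099545985196, 'cam_to_world': array([[ 0.02447547,  0.9812285 , -0.19128929,  0.37543223],
       [-0.99966209,  0.02569812,  0.00391304,  0.05704077],
       [ 0.00875536,  0.19112887,  0.9815259 ,  1.07738152],
       [ 0.        ,  0.        ,  0.        ,  1.        ]])}
```

View pics/scene0.png

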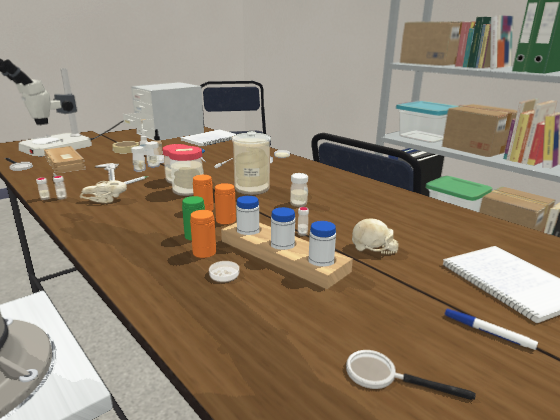

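View pics/top0.png

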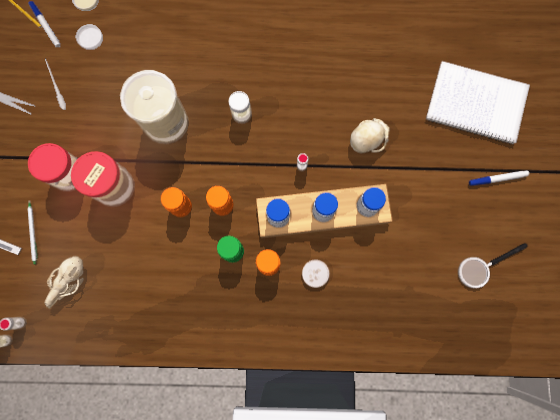

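The scene view shows the three blue-lidded canisters in the block, with the skull and vial behind and the dish in front. In the top view the lids are at about (277,211), (326,206) and (373,201). The orange and green look-alikes stand at (218,200), (267,262) and (229,248). Next I locate everything.

```bash
python3 - <<'E'
from h import *
im=cv2.imread('pics/top0.png');hsv=cv2.cvtColor(im,cv2.COLOR_BGR2HSV)
p,T=c2w('top')
m=cv2.inRange(hsv,(105,150,80),(125,255,255))
n,_,st,ce=cv2.connectedComponentsWithStats(m)
P=[]
for i in range(1,n):
    if 200<st[i,4]<900 and 260<ce[i][0]<390: P.append(ce[i]);print(ce[i],st[i])
P=np.array(sorted(P,key=lambda a:a[0]))
W=pts('top',P,T,p,z=.100);print(W.round(4))
a=np.arctan2(W[0,1]-W[2,1],W[0,0]-W[2,0])-np.pi/2;print('block yaw',a,np.linalg.norm(W[0]-W[2]))
print('others(green,or,or,dish,vial,skull)',pts('top',[[229,248],[267,262],[218,200],[315,273],[302,158],[369,136]],T,p,z=.06).round(3))
print(R.from_quat(np.roll(get_obs()['tool_rot'],-1)).as_matrix().round(3))
print(camera_params('wrist'))
E
```

```text
[373.64961637 198.55242967] [363 188  23  22 391]
[325.88688946 203.80462725] [315 193  23  22 389]
[277.45897436 209.78974359] [267 199  22  22 390]
[[ 0.5553  0.0757  0.1   ]
 [ 0.5704 -0.0234  0.1   ]
 [ 0.584  -0.1217  0.1   ]]
block yaw 0.14441155424354335 0.1993962969583955
others(green,or,or,dish,vial,skull) [[ 0.479  0.176  0.06 ]
 [ 0.451  0.095  0.06 ]
 [ 0.581  0.204  0.06 ]
 [ 0.431 -0.005  0.06 ]
 [ 0.679  0.026  0.06 ]
 [ 0.733 -0.12   0.06 ]]
[[-0.958  0.286 -0.   ]
 [ 0.286  0.958 -0.002]
 [-0.    -0.002 -1.   ]]
{'intrinsics': array([[307.08654606,   0.        , 276.08560558],
       [  0.        , 307.08654606, 207.85290642],
       [  0.        ,   0.        ,   1.        ]]), 'k1': 0.02251056182893366, 'mount': array([[ 2.39080403e-04,  9.53904100e-01,  3.00111496e-01,
         7.69809162e-02],
       [ 9.99999566e-01, -4.98215778e-04,  7.86940114e-04,
        -5.04006771e-04],
       [ 9.00185684e-04,  3.00111178e-01, -9.53903806e-01,
        -1.42426894e-01],
       [ 0.00000000e+00,  0.00000000e+00,  0.00000000e+00,
         1.00000000e+00]])}
```

```bash
python3 -m creep '[[1,30,-47.5,0,0,0,-0.0947],[1,30,-47.5,0,0,0,-0.0947],[1,30,-47.5,0,0,0,-0.0947],[1,30,-47.5,0,0,0,-0.0947]]'
python3 -m creep '[[1,30,-47.5,0,0,0,-0.0947],[1,30,-47.5,0,0,0,-0.0947],[1,30,-47.5,0,0,0,-0.0947],[1,30,-47.5,0,0,0,-0.0947]]'
python3 -m creep '[[1,30,-47.5,0,0,0,-0.0947],[1,30,-47.5,0,0,0,-0.0947],[1,30,-47.5,0,0,0,-0.0947],[1,30,-47.5,0,0,0,-0.0947],[0.7,0,0,0,0,0,0]]' 30
python3 -m creep '[[0.7,0,0,0,0,0,0],[0.7,0,0,0,0,0,0]]'
cat > look.py <<'E'
import sys
from h import *
p,T=c2w('wrist');o=get_obs();im,d=read_camera('wrist')
cv2.imwrite(f'pics/{sys.argv[1]}.png',im[:,:,::-1])
hsv=cv2.cvtColor(im,cv2.COLOR_RGB2HSV);m=cv2.inRange(hsv,(105,150,60),(125,255,255))
n,_,st,ce=cv2.connectedComponentsWithStats(m)
for i in range(1,n):
    if st[i,4]>300:
        print(ce[i].round(1),st[i],pts('wrist',[ce[i]],T,p,z=.100).round(4))
M=R.from_quat(np.roll(o['tool_rot'],-1)).as_matrix()
print(o['t'],o['eef_pos'].round(4),'toolyaw',np.arctan2(M[1,1],M[0,1]).round(3),'z',M[:,2].round(3),o['contact_force'].round(2))
E
python3 look.py w1
```

```text
t: 0.6
eef_pos: [0.3136, 0.455, 0.231]
tool_rot: [-0.0, 0.33, 0.944, -0.0]
contact_force: [1.4, 0.1, 0.3]
gripper_width: 0.998
grasp_force: 0.0
t: 1.1
eef_pos: [0.4334, 0.2651, 0.2312]
tool_rot: [-0.0, 0.501, 0.865, -0.0]
contact_force: [0.9, 0.5, 0.9]
gripper_width: 1.002
grasp_force: 0.0
t: 1.72
eef_pos: [0.5544, 0.0716, 0.2313]
tool_rot: [0.001, 0.658, 0.753, -0.001]
contact_force: [-0.1, 0.6, 0.2]
gripper_width: 0.853
grasp_force: 0.0
t: 1.98
eef_pos: [0.5522, 0.0785, 0.231]
tool_rot: [-0.0, 0.653, 0.757, -0.0]
contact_force: [-0.0, 0.6, -0.3]
gripper_width: 0.849
grasp_force: 0.0
1.975 [0.5522 0.0785 0.231 ] toolyaw 0.147 z [-0.001  0.001 -1.   ] [-0.04  0.59 -0.28]
```

View pics/w1.png

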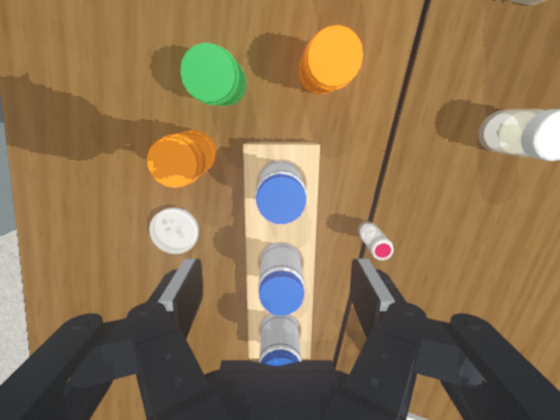

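The wrist view shows the lids at about (281,199), (281,292) and (280,357), with the jaws across the row and the dish and vial clear. The mask needs looser thresholds.

```bash
sed -i 's/(105,150,60)/(100,90,40)/; s/(125,255,255)/(130,255,255)/' look.py; python3 look.py w2
```

```text
[280.6 198.5] [ 256  174   50   49 1883] [[0.5559 0.0782 0.1   ]]
[281.  292.6] [ 259  271   45   45 1541] [[ 0.5714 -0.0204  0.1   ]]
[279.2 358. ] [261 350  38  16 433] [[ 0.5819 -0.1018  0.1   ]]
2.025 [0.5523 0.0784 0.2312] toolyaw 0.147 z [-0.001  0.001 -1.   ] [ 0.5   0.75 -0.42]
```

```bash
python3 -m creep '[[0.7,3,-1,-40,0,0,0],[0.7,0,0,-40,0,0,0],[0.7,0,0,-40,0,0,0]]'
python3 -m creep '[[0.7,0,0,-26,0,0,0],[0.7,0,0,-20,0,0,0],[0.7,0,0,-20,0,0,0],[0.7,0,0,0,0,0,0]]'
python3 -m creep '[[-1,0,0,0,0,0,0],[-1,0,0,0,0,0,0],[-1,0,0,0,0,0,0],[-1,0,0,0,0,0,0]]' 40
```

```text
t: 2.45
eef_pos: [0.5558, 0.077, 0.1103]
tool_rot: [0.0, 0.653, 0.757, 0.0]
contact_force: [0.3, 0.3, 0.5]
gripper_width: 0.851
grasp_force: 0.0
t: 2.95
eef_pos: [0.5546, 0.0765, 0.0442]
tool_rot: [-0.001, 0.654, 0.757, -0.001]
contact_force: [-1.1, -0.0, 0.0]
gripper_width: 0.848
grasp_force: 0.0
t: 3.45
eef_pos: [0.5568, 0.0763, 0.0464]
tool_rot: [0.0, 0.654, 0.756, 0.001]
contact_force: [-1.1, 0.9, 7.1]
gripper_width: 0.576
grasp_force: 41.8
```

```bash
python3 -m creep '[[-1,0,0,0,0,0,0],[-1,0,0,0,0,0,0]]' 40
```

```text
t: 3.7
eef_pos: [0.5568, 0.0763, 0.0464]
tool_rot: [0.0, 0.654, 0.756, 0.001]
contact_force: [-0.0, 0.5, 6.4]
gripper_width: 0.577
grasp_force: 41.8
```

```bash
python3 -m creep '[[-1,0,0,10,0,0,0],[-1,0,0,20,0,0,0],[-1,0,0,20,0,0,0],[-1,0,0,10,0,0,0],[-1,0,0,0,0,0,0]]'
for i in 1 2 3; do python3 -m creep '[[-1,0,0,0,0,0,0],[-1,0,0,0,0,0,0],[-1,0,0,0,0,0,0]]'; done
python3 look.py w3;python3 -c "
from station import *;o=get_obs();print(o['joint_torque'],o['torque'])"
```

```text
t: 4.32
eef_pos: [0.5558, 0.0759, 0.1056]
tool_rot: [0.0, 0.654, 0.756, 0.0]
contact_force: [-1.1, 0.2, -6.0]
gripper_width: 0.574
grasp_force: 44.0
t: 4.7
eef_pos: [0.5556, 0.0757, 0.1048]
tool_rot: [-0.0, 0.654, 0.756, -0.0]
contact_force: [0.2, -0.3, -6.0]
gripper_width: 0.577
grasp_force: 44.0
t: 5.08
eef_pos: [0.5559, 0.0759, 0.1053]
tool_rot: [-0.0, 0.654, 0.756, 0.0]
contact_force: [-0.2, 0.1, -5.1]
gripper_width: 0.576
grasp_force: 44.0
t: 5.45
eef_pos: [0.5559, 0.0759, 0.1053]
tool_rot: [-0.0, 0.654, 0.756, 0.0]
contact_force: [-0.2, -0.2, -6.0]
gripper_width: 0.573
grasp_force: 44.0
[276.  318.7] [  209   265   135   104 10999] [[0.5606 0.04   0.1   ]]
5.45 [0.5559 0.0759 0.1053] toolyaw 0.145 z [ 0.  0. -1.] [-0.18 -0.19 -5.97]
[ 6.39696646e-05 -5.12460530e+01  7.43943930e+00 -2.26072776e+01
  8.17262015e-03  3.18355422e-03  1.32457484e-05] [-0.01982397 -0.00564853  0.01424104]
```

```bash
python3 -m creep '[[-1,0.5,0,-15,0,0,0],[-1,0,0,-15,0,0,0],[-1,0,0,-10,0,0,0],[-1,0,0,-8,0,0,0],[-1,0,0,-5,0,0,0]]'
python3 -m creep '[[-1,0,0,-4,0,0,0],[-1,0,0,-2,0,0,0],[-1,0,0,-1,0,0,0],[-1,0,0,0,0,0,0]]'
```

```text
t: 6.12
eef_pos: [0.5563, 0.0758, 0.0517]
tool_rot: [-0.0, 0.654, 0.756, -0.0]
contact_force: [-0.1, -0.1, -4.9]
gripper_width: 0.575
grasp_force: 43.9
t: 6.62
eef_pos: [0.5566, 0.0759, 0.0464]
tool_rot: [-0.0, 0.654, 0.756, 0.0]
contact_force: [-2.6, -0.3, 4.2]
gripper_width: 0.573
grasp_force: 44.7
```

```bash
python3 -m creep '[[0.7,0,0,0,0,0,0],[0.7,0,0,0,0,0,0],[0.7,0,0,0,0,0,0]]'
python3 -m creep '[[0.7,0,0,20,0,0,0],[0.7,0,0,50,0,0,0],[0.7,0,0,50,0,0,0]]'
python3 -m creep '[[0.7,5,-33,0,0,0,0],[0.7,5,-33,0,0,0,0],[0.7,5,-33,0,0,0,0],[0.7,0,0,0,0,0,0],[0.7,0,0,0,0,0,0]]'
python3 look.py w4
```

```text
t: 7.0
eef_pos: [0.5568, 0.076, 0.0456]
tool_rot: [0.0, 0.654, 0.756, 0.0]
contact_force: [0.2, -0.1, 0.8]
gripper_width: 0.855
grasp_force: 0.0
t: 7.38
eef_pos: [0.5562, 0.0757, 0.1664]
tool_rot: [-0.0, 0.654, 0.756, -0.0]
contact_force: [1.4, 0.0, -0.0]
gripper_width: 0.85
grasp_force: 0.0
t: 8.0
eef_pos: [0.5713, -0.0224, 0.1652]
tool_rot: [-0.0, 0.654, 0.756, 0.0]
contact_force: [-0.9, 0.3, -0.3]
gripper_width: 0.852
grasp_force: 0.0
[275.5  70.1] [ 239   29   74   82 4765] [[0.556  0.0767 0.1   ]]
[277.2 220.5] [ 246  189   64   64 3158] [[ 0.5715 -0.021   0.1   ]]
[276.4 334.7] [ 248  307   58   56 2546] [[ 0.5851 -0.1185  0.1   ]]
8.0 [ 0.5713 -0.0224  0.1652] toolyaw 0.145 z [-0.     0.001 -1.   ] [-0.91  0.26 -0.3 ]
```

```bash
python3 -m creep '[[0.7,0,0,-40,0,0,0],[0.7,0,0,-40,0,0,0],[0.7,0,0,-25,0,0,0],[0.7,0,0,-15,0,0,0],[0.7,0,0,0,0,0,0]]'
python3 -m creep '[[-1,0,0,0,0,0,0],[-1,0,0,0,0,0,0],[-1,0,0,0,0,0,0],[-1,0,0,0,0,0,0],[-1,0,0,0,0,0,0]]' 40
python3 -m creep '[[-1,0,0,0,0,0,0]]'
```

```text
t: 8.68
eef_pos: [0.5709, -0.0224, 0.0446]
tool_rot: [-0.001, 0.654, 0.757, -0.0]
contact_force: [0.5, -0.8, 1.1]
gripper_width: 0.85
grasp_force: 0.0
t: 9.3
eef_pos: [0.5725, -0.023, 0.0466]
tool_rot: [0.001, 0.654, 0.756, 0.001]
contact_force: [-0.5, 1.3, 6.3]
gripper_width: 0.588
grasp_force: 41.8
t: 9.43
eef_pos: [0.5725, -0.023, 0.0467]
tool_rot: [0.001, 0.654, 0.756, 0.001]
contact_force: [-0.3, 1.0, 6.4]
gripper_width: 0.585
grasp_force: 41.9
```

```bash
python3 -m creep '[[-1,0,0,10,0,0,0],[-1,0,0,20,0,0,0],[-1,0,0,20,0,0,0],[-1,0,0,10,0,0,0],[-1,0,0,0,0,0,0]]'
for i in 1 2 3; do python3 -m creep '[[-1,0,0,0,0,0,0],[-1,0,0,0,0,0,0],[-1,0,0,0,0,0,0]]'; done
```

```text
t: 10.05
eef_pos: [0.5716, -0.023, 0.1059]
tool_rot: [0.0, 0.654, 0.756, 0.0]
contact_force: [-0.4, -0.4, -3.0]
gripper_width: 0.587
grasp_force: 42.2
t: 10.42
eef_pos: [0.5711, -0.0232, 0.1048]
tool_rot: [-0.0, 0.654, 0.756, -0.0]
contact_force: [-0.9, -0.2, -2.7]
gripper_width: 0.583
grasp_force: 42.2
t: 10.8
eef_pos: [0.5714, -0.0231, 0.1053]
tool_rot: [0.0, 0.654, 0.756, 0.0]
contact_force: [0.0, -0.6, -2.8]
gripper_width: 0.586
grasp_force: 42.2
t: 11.18
eef_pos: [0.5714, -0.0231, 0.1053]
tool_rot: [-0.0, 0.654, 0.756, 0.0]
contact_force: [0.4, 1.2, -3.0]
gripper_width: 0.586
grasp_force: 42.2
```

```bash
python3 -m creep '[[-1,0.5,0,-15,0,0,0],[-1,0,0,-15,0,0,0],[-1,0,0,-10,0,0,0],[-1,0,0,-8,0,0,0],[-1,0,0,-5,0,0,0]]'
python3 -m creep '[[-1,0,0,-4,0,0,0],[-1,0,0,-2,0,0,0],[-1,0,0,-1,0,0,0],[-1,0,0,0,0,0,0]]'
```

```text
t: 11.8
eef_pos: [0.5717, -0.0232, 0.0517]
tool_rot: [-0.0, 0.654, 0.756, -0.0]
contact_force: [0.4, 0.4, -2.9]
gripper_width: 0.587
grasp_force: 42.2
t: 12.3
eef_pos: [0.572, -0.0231, 0.0466]
tool_rot: [-0.0, 0.654, 0.756, 0.0]
contact_force: [-4.3, 1.1, 9.6]
gripper_width: 0.587
grasp_force: 43.1
```

```bash
python3 -m creep '[[0.7,0,0,0,0,0,0],[0.7,0,0,0,0,0,0],[0.7,0,0,0,0,0,0]]'
python3 -m creep '[[0.7,0,0,20,0,0,0],[0.7,0,0,50,0,0,0],[0.7,0,0,50,0,0,0]]'
python3 -m creep '[[0.7,5,-33,0,0,0,0],[0.7,4,-33,0,0,0,0],[0.7,5,-33,0,0,0,0],[0.7,0,0,0,0,0,0],[0.7,0,0,0,0,0,0]]'
python3 look.py w5
```

```text
t: 12.68
eef_pos: [0.5721, -0.0231, 0.0454]
tool_rot: [0.0, 0.654, 0.756, 0.0]
contact_force: [0.5, -0.2, 0.4]
gripper_width: 0.848
grasp_force: 0.0
t: 13.05
eef_pos: [0.5718, -0.0234, 0.1677]
tool_rot: [0.0, 0.654, 0.756, -0.0]
contact_force: [-0.2, -0.2, 0.0]
gripper_width: 0.849
grasp_force: 0.0
t: 13.68
eef_pos: [0.586, -0.1215, 0.166]
tool_rot: [0.0, 0.654, 0.756, 0.0]
contact_force: [0.0, -0.6, 0.0]
gripper_width: 0.854
grasp_force: 0.0
[276.4  71.1] [ 240   31   74   81 4730] [[ 0.5713 -0.0228  0.1   ]]
[276.  220.1] [ 245  189   63   64 3183] [[ 0.5853 -0.1202  0.1   ]]
13.675 [ 0.586  -0.1215  0.166 ] toolyaw 0.145 z [ 0.001  0.001 -1.   ] [ 0.04 -0.57  0.02]
```

```bash
python3 -m creep '[[0.7,0,0,-40,0,0,0],[0.7,0,0,-40,0,0,0],[0.7,0,0,-25,0,0,0],[0.7,0,0,-15,0,0,0],[0.7,0,0,0,0,0,0]]'
python3 -m creep '[[-1,0,0,0,0,0,0],[-1,0,0,0,0,0,0],[-1,0,0,0,0,0,0],[-1,0,0,0,0,0,0],[-1,0,0,0,0,0,0]]' 40
python3 -m creep '[[-1,0,0,0,0,0,0]]'
```

```text
t: 14.35
eef_pos: [0.5855, -0.1213, 0.0448]
tool_rot: [-0.001, 0.654, 0.757, -0.0]
contact_force: [0.1, 0.2, 1.0]
gripper_width: 0.848
grasp_force: 0.0
t: 14.98
eef_pos: [0.5869, -0.1222, 0.0467]
tool_rot: [0.001, 0.654, 0.756, 0.001]
contact_force: [-0.8, -0.1, 6.2]
gripper_width: 0.567
grasp_force: 42.0
t: 15.1
eef_pos: [0.587, -0.1222, 0.0467]
tool_rot: [0.001, 0.654, 0.756, 0.001]
contact_force: [-1.2, 1.2, 5.4]
gripper_width: 0.57
grasp_force: 42.0
```

```bash
python3 -m creep '[[-1,0,0,10,0,0,0],[-1,0,0,20,0,0,0],[-1,0,0,20,0,0,0],[-1,0,0,10,0,0,0],[-1,0,0,0,0,0,0]]'
for i in 1 2 3; do python3 -m creep '[[-1,0,0,0,0,0,0],[-1,0,0,0,0,0,0],[-1,0,0,0,0,0,0]]'; done
```

```text
t: 15.72
eef_pos: [0.5865, -0.1221, 0.1065]
tool_rot: [0.001, 0.654, 0.756, 0.001]
contact_force: [0.1, 1.0, -2.0]
gripper_width: 0.568
grasp_force: 41.6
t: 16.1
eef_pos: [0.5856, -0.1221, 0.1048]
tool_rot: [-0.0, 0.654, 0.756, -0.0]
contact_force: [-0.2, 0.2, -2.0]
gripper_width: 0.57
grasp_force: 41.6
t: 16.48
eef_pos: [0.5859, -0.1221, 0.1053]
tool_rot: [-0.0, 0.654, 0.756, 0.0]
contact_force: [0.0, 0.2, -2.2]
gripper_width: 0.57
grasp_force: 41.6
t: 16.85
eef_pos: [0.5859, -0.1221, 0.1053]
tool_rot: [0.0, 0.654, 0.756, 0.0]
contact_force: [0.4, 0.7, -1.7]
gripper_width: 0.566
grasp_force: 41.6
```

Measured weights are about 5.8, 2.9 and 2.0 N (left, middle, right), so the left is heaviest.

```bash
python3 -m creep '[[-1,0.5,0,-15,0,0,0],[-1,0,0,-15,0,0,0],[-1,0,0,-10,0,0,0],[-1,0,0,-8,0,0,0],[-1,0,0,-5,0,0,0]]'
python3 -m creep '[[-1,0,0,-4,0,0,0],[-1,0,0,-2,0,0,0],[-1,0,0,-1,0,0,0],[-1,0,0,0,0,0,0]]'
```

```text
t: 17.48
eef_pos: [0.5862, -0.1222, 0.0516]
tool_rot: [-0.0, 0.654, 0.756, -0.0]
contact_force: [-0.4, -0.3, -1.7]
gripper_width: 0.57
grasp_force: 41.7
t: 17.98
eef_pos: [0.5865, -0.1222, 0.0467]
tool_rot: [-0.0, 0.654, 0.756, 0.0]
contact_force: [-2.7, 1.4, 10.8]
gripper_width: 0.568
grasp_force: 42.7
```

```bash
python3 -m creep '[[0.7,0,0,0,0,0,0],[0.7,0,0,0,0,0,0],[0.7,0,0,0,0,0,0]]'
python3 -m creep '[[0.7,0,0,20,0,0,0],[0.7,0,0,50,0,0,0],[0.7,0,0,50,0,0,0]]'
python3 -m creep '[[0.7,-7,50,0,0,0,0],[0.7,-7,50,0,0,0,0],[0.7,-8,50,0,0,0,0],[0.7,-7,48,0,0,0,0],[0.7,0,0,0,0,0,0]]'
python3 -m creep '[[0.7,0,0,0,0,0,0]]'
python3 look.py w6
```

```text
t: 18.35
eef_pos: [0.5865, -0.1221, 0.0453]
tool_rot: [0.0, 0.654, 0.756, 0.0]
contact_force: [0.1, -0.4, 0.1]
gripper_width: 0.851
grasp_force: 0.0
t: 18.73
eef_pos: [0.5863, -0.1224, 0.1677]
tool_rot: [0.0, 0.654, 0.756, -0.0]
contact_force: [0.6, 0.6, 0.1]
gripper_width: 0.851
grasp_force: 0.0
t: 19.35
eef_pos: [0.557, 0.081, 0.1663]
tool_rot: [-0.001, 0.651, 0.759, 0.001]
contact_force: [1.0, 0.1, 0.6]
gripper_width: 0.852
grasp_force: 0.0
t: 19.48
eef_pos: [0.5577, 0.0752, 0.1663]
tool_rot: [0.001, 0.654, 0.756, 0.0]
contact_force: [-0.0, -0.8, -0.1]
gripper_width: 0.852
grasp_force: 0.0
[274.7 217.5] [ 244  186   63   63 3132] [[0.5559 0.0782 0.1   ]]
[275.9 332.4] [ 249  305   55   56 2492] [[ 0.5709 -0.0197  0.1   ]]
19.475 [0.5577 0.0752 0.1663] toolyaw 0.144 z [ 0.001 -0.    -1.   ] [-0.03 -0.83 -0.11]
```

```bash
python3 -m creep '[[0.7,0,0,-40,0,0,0],[0.7,0,0,-40,0,0,0],[0.7,0,0,-25,0,0,0],[0.7,0,0,-15,0,0,0],[0.7,0,0,0,0,0,0]]'
python3 -m creep '[[-1,0,0,0,0,0,0],[-1,0,0,0,0,0,0],[-1,0,0,0,0,0,0],[-1,0,0,0,0,0,0],[-1,0,0,0,0,0,0]]' 45
python3 -m creep '[[-1,0,0,0,0,0,0]]'
```

```text
t: 20.15
eef_pos: [0.5572, 0.0747, 0.0449]
tool_rot: [-0.0, 0.655, 0.756, -0.001]
contact_force: [-0.1, -0.7, 0.3]
gripper_width: 0.851
grasp_force: 0.0
t: 20.78
eef_pos: [0.5579, 0.0757, 0.0467]
tool_rot: [0.0, 0.654, 0.756, 0.001]
contact_force: [-2.4, -1.7, 6.5]
gripper_width: 0.576
grasp_force: 46.5
t: 20.9
eef_pos: [0.5579, 0.0757, 0.0467]
tool_rot: [0.0, 0.654, 0.756, 0.001]
contact_force: [-2.7, -0.8, 6.4]
gripper_width: 0.574
grasp_force: 46.5
```

```bash
python3 -m creep '[[-1,0,0,10,0,0,0],[-1,0,0,25,0,0,0],[-1,0,0,30,0,0,0],[-1,0,0,30,0,0,0],[-1,0,0,30,0,0,0]]'
python3 -m creep '[[-1,0,0,15,0,0,0],[-1,0,0,0,0,0,0],[-1,0,0,0,0,0,0],[-1,0,0,0,0,0,0]]'
python3 -m creep '[[-1,0,0,0,0,0,0],[-1,0,0,0,0,0,0],[-1,0,0,0,0,0,0],[-1,0,0,0,0,0,0]]'
python3 - <<'E'
from h import *
im,d=read_camera('scene');cv2.imwrite('pics/sE.png',cv2.resize(im[150:330,150:450,::-1],(800,480)))
E
```

```text
t: 21.52
eef_pos: [0.5567, 0.0759, 0.1714]
tool_rot: [-0.0, 0.654, 0.756, -0.0]
contact_force: [-0.2, 0.1, -6.5]
gripper_width: 0.573
grasp_force: 48.3
t: 22.02
eef_pos: [0.5565, 0.0758, 0.184]
tool_rot: [-0.001, 0.654, 0.756, -0.001]
contact_force: [0.2, -0.2, -6.6]
gripper_width: 0.573
grasp_force: 48.4
t: 22.52
eef_pos: [0.5574, 0.0759, 0.1853]
tool_rot: [0.0, 0.654, 0.756, 0.0]
contact_force: [-0.7, 0.2, -5.6]
gripper_width: 0.574
grasp_force: 48.4
```

View pics/sE.png

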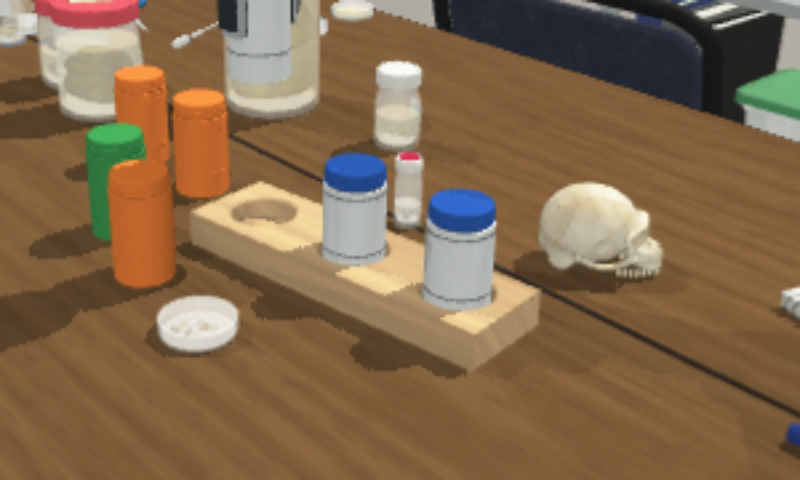

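The crop shows the left well empty at (265,210) and its canister held upright above, at (260,45). The other two are seated at (355,210) and (460,245), and the skull, dish and vial look undisturbed. The lift is 139 mm, so the underside is about 121 mm above the block top.

```bash
python3 -c "
from station import *
print(hand_in())"
```

```text
the job is handed in; nothing more can be done
None
```

I handed in with the left canister, the heaviest at about 5.8 N (middle 2.9 N, right 2.0 N), held upright and still about 12 cm above the block, and the other two back in their wells.

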